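Put the steel beaker upside down on the fold-up drying peg

ROBOT

A 7-joint arm with a two-finger parallel gripper is mounted at the origin on the work surface. World frame = base frame: x ahead of the robot, y to its left, z up, the work surface at z = 0. Lengths are in m, angles in degrees, forces in N, time in s.
With the tool pointing down it reaches from about 0.425 to 0.825 m from the base axis. Payload 3.6 kg.
Tool frame: the origin (TCP) lies midway between the tips of the shut fingers; the grasp point (between the pads) lies 19 mm behind it (ctrl.pinch_z is the distance from the TCP to the grasp point, in m); z points along the fingers, y is the line along which they close (so a half turn about z gives the same grasp; the last joint's range is limited). The gripper opens to 93 mm and grips with 3 to 60 N. Pads are 15 mm wide; open, the fingers measure 128 mm over their backs; the gripper's body (75 mm by 188 mm) begins 65 mm behind the grasp point.
Start: joints at [71.878, 35.231, -0.722, 81.555, 0.464, 63.22, -2.315], TCP at [0.186, -0.623, 0.219] pointing down, gripper open.
Joint ranges: [-178.69, 178.69], [-17.37, 117.87], [-77.05, 75.6], [15.02, 138.74], [-78.02, 258.01], [0.78, 113.62], [-162.83, 162.83]. Speed limits (degrees/s): [159.86, 159.86, 180, 180, 180, 180, 180].

INTERFACE

Orientations are given as a 3x3 rotation matrix whose columns are the frame's x, y, z axes.
In Python, from rig import ctrl, open_gripper, clamp, eyes, hand_in gives the robot as it stands. Calls block until the motion is done:
- ctrl.movep(position, orientation): joint-space move of the TCP to a pose.
- ctrl.move_linear(position, rot=None, rate=0.15): straight line of the TCP; rot=None keeps the orientation; rate is the mean speed in m/s.
- ctrl.set_joints(angles): joint-space move.
- open_gripper() and clamp(force=None): open the fingers fully, or close them until they stop; force is the grip in N (None keeps the last).
- ctrl.hold(seconds).
- ctrl.ik(position, orientation): joint angles nearest the present ones, or None.
- eyes.capture(name): name is "scene" or "top" or "wrist"; returns the picture (480x640x3 uint8, red, green, blue); there is no depth.
- eyes.camera_params(name): a dict with "fx", "fy", "cx", "cy" (pixels), "k1" (the pictures are not rectified: a ray, as slopes to the right and down, at radius r is drawn at 1 + k1 r^2 times it, then the intrinsics apply), "world_from_camera" (4x4, takes a point from camera to world coordinates). Camera axes: x right, y down, z forward; pixel columns grow to the right and rows downward; lengths in m; the calibration is good to about 2 mm. A picture is of the moment at which its call begins: read the wrist's pose just before it. camera_params takes no time and is no camera call; for the wrist camera it gives the pose at the moment of the call.
A pose or a line that the arm cannot do raises ctrl.Unreachable and nothing moves.
- hand_in(): hands the job in; it is judged then, once.
Readings, each from a call of its own:
- ctrl.get_time(): time.
- ctrl.get_joints(): joint angles.
- ctrl.get_joint_vel(): joint speeds.
- ctrl.get_effort(): joint torques, N m.
- ctrl.get_tool_pos(): TCP position.
- ctrl.get_eef_rot(): TCP orientation.
- ctrl.get_ft_force(): force on the tool from outside, world axes, zero at the start.
- ctrl.get_ft_torque(): the same for the moment, N m.
- ctrl.get_grip_width(): opening from 0.0 (shut) to 1.0 (fully open).
- ctrl.get_grasp_force(): force on a finger pad.
Only numpy, scipy, OpenCV 4.12 (cv2) and the standard library are available. Lean on these libraries where they do the work, as an engineer would, in place of code of your own. Each camera call takes 0.05 s, during which the arm holds its last target. There are 200 camera calls.

TASK

Tip the standing steel beaker over in the drying stand's channel so that it lies with its mouth towards the folded-down peg, then slide it over the peg until its rim meets the collar. Then swing the peg fully upright by its lever, so that the beaker is left upside down on it with its rim on the collar. Leave the other goods on the table where they are.

Things in the scene. Friction and masses are not known exactly. Their poses are not given: they have to be found in the camera images.
- stand: Drying stand fixed to the table: a dark wooden base 90 x 460 x 10 mm, long side along its own y. Origin on the table top, z up; the base reaches from y = -205 to +255 mm. It carries a channel for the beaker along y at x = 0, with the hinged peg at the channel's -y end. A rubber rest, 57 mm high, 30 mm wide, stands at x = 0, y = -170 mm, under the turned-down lever.
- channel (a point): Middle of the channel's floor, 20 mm above the table, at x = 0, y = 109.5 mm in the stand's frame. The channel runs straight along the stand's y, 142 mm either way from here, 68 mm wide between two guide walls 6 mm thick whose tops stand 42 mm above the table; both ends are open.
- hinge (a point): Hinge axis of the peg, parallel to the stand's x; at x = 0, y = -85, z = 50 mm in the stand's frame. Two cheek plates stand at x = +-42 mm, up to z = 66 mm.
- peg (a joint): Peg angle: 0 = folded down on its stop (start), level, pointing to the stand's +y on the channel's centre line, 50 mm above the table; 1.571 = upright, on its other stop. Stiff hinge (about 0.28 N m): stays where left. Along the peg from the hinge: collar, 72 mm diameter, 20 to 28 mm; peg, 36 mm diameter, to 98 mm; tapering to 24 mm diameter at its tip at 108 mm.
- collar (a point): Centre of the collar's face against which the beaker's rim rests, 28 mm from the hinge along the peg. Its y axis points along the peg to its tip; its x axis is the stand's x.
- lever_end (a point): Free end of the flat lever that turns with the peg, 110 mm from the hinge, 30 mm wide (along the stand's x), 8 mm thick, 80 degrees from the peg. Peg down: lever stands up, leaning 10 degrees towards the channel. Pushing it over to the stand's -y and down raises the peg. Peg upright: lever points to -y, 10 degrees above level.
- beaker: Plain stainless steel beaker, a straight open cylinder 60 mm in outer diameter, 110 mm high, wall 3 mm, bottom 4 mm thick, about 0.16 kg. Origin at the centre of its closed bottom's outside, z axis towards its open mouth. It starts standing mouth up on the channel floor near the channel's +y end.
- flashbulb0: Flashbulb, bluish glass on a brass base, 38 mm wide, 65 mm high, standing beside the stand on its +x side. Origin under its base.
- flashbulb1: A like flashbulb, standing beside the stand on its -x side.
- flashbulb2: A like flashbulb, standing beside the stand on its +x side towards the peg's hinge.
- camera: Cream plastic instant camera, 85 x 115 x 99 mm, at the left of the table. Origin under its centre.
- focus_rail: Steel macro focusing rail, 150 mm long, 38 mm high, at the far side of the table. Origin under its centre.
- step_ring: Chrome step-up ring lying flat, 92 mm in diameter, 10 mm high, at the right of the table near the robot. Origin under its centre.
- parts_box: Grey steel parts box with a quarter-turn lock, 206 x 266 x 121 mm, 144 mm high with its carrying handle, fixed, at the right of the table. Origin under its centre.
Not all that is in view belongs to the job. What is shaped like the beaker but blue or orange is not meant.

How it is judged (in metres and radians):
On the way, in this order (a step that is already met when the one before it is completed fails the run):
1. the beaker lies on its side in the channel, short of the collar, its mouth towards the peg (angle between beaker's own z axis and vertical between 1.42 and 1.72 rad and angle between the z axis of beaker and the y axis of stand, either way round below 0.25 rad and y of beaker in the frame of collar above 0.15 m and height (world z) of beaker between 0.042 and 0.06 m and z of collar in the frame of beaker above 0.13 m), for 0.2 s.
2. the beaker is over the folded-down peg, its rim within 10 mm of the collar (value of joint peg below 0.1 rad and y of beaker in the frame of collar between 0.104 and 0.12 m and angle between the z axis of beaker and the y axis of collar, either way round below 0.15 rad and x of beaker in the frame of collar between -0.016 and 0.016 m and z of beaker in the frame of collar between -0.016 and 0.016 m and z of collar in the frame of beaker above 0.1 m), for 0.2 s.
At the end, for the whole second after the job is handed in: The peg stands upright (joint above 1.50 rad); the beaker is upside down on it (within 0.12 rad of vertical), rim on the collar (bottom 104 to 116 mm from the collar face, within 16 mm of the peg's axis each way), at rest (value of joint peg above 1.5 rad and angle between beaker's own z axis and vertical above 3.02 rad and y of beaker in the frame of collar between 0.104 and 0.116 m and angle between the z axis of beaker and the y axis of collar, either way round below 0.15 rad and x of beaker in the frame of collar between -0.016 and 0.016 m and z of beaker in the frame of collar between -0.016 and 0.016 m and linear speed of beaker below 0.02 m/s and z of collar in the frame of beaker above 0.1 m); the robot touches nothing.
It fails at once if a flashbulb is moved by more than 30 mm (distance of any of flashbulb0, flashbulb1, flashbulb2 from where it was at the start of the episode above 0.03 m).
It fails at once if the camera, focusing rail or step-up ring is moved by more than 30 mm (distance of any of camera, focus_rail, step_ring from where it was at the start of the episode above 0.03 m).
It also fails if it takes over 58 s, if anything falls off the work surface, if the arm or the gripper's body presses on something with over 40 N, if the wrist force passes 120 N, or if a joint passes its speed limit or range.

## Working session

There is one attempt and no reset: what is moved stays moved. The work goes in short steps, each a Python script; the robot and the scene stay as the last script left them, time stands still between calls to the robot, and variables do not carry over. Pictures are saved under pics/ and viewed, at most 10 in all, crops included, and the job is handed in when it is done.

```bash
mkdir -p pics; ls; python3 - <<'E'
from rig import ctrl, eyes
import cv2
for n in("scene","top"):
    im=eyes.capture(n); cv2.imwrite(f"pics/{n}0.png",im[:,:,::-1])
    p=eyes.camera_params(n); print(n,{k:(v if k!="world_from_camera" else v.round(4).tolist()) for k,v in p.items()})
print(ctrl.get_time(), ctrl.pinch_z, ctrl.get_eef_rot().round(3).tolist())
E
```

```text
pics
scene {'fx': 433.9854078652093, 'fy': 433.9854078652093, 'cx': 322.065421541654, 'cy': 244.14751147439668, 'k1': -0.09075608092634418, 'world_from_camera': [[-0.4809, 0.6993, -0.5289, 1.2399], [0.8767, 0.3766, -0.2992, 0.3186], [-0.0101, -0.6076, -0.7942, 1.0907], [0.0, 0.0, 0.0, 1.0]]}
top {'fx': 582.2644869672132, 'fy': 582.2644869672132, 'cx': 321.0697594130028, 'cy': 233.890539873614, 'k1': -0.1254331584989115, 'world_from_camera': [[-0.024, -0.9851, 0.1702, 0.3693], [-0.9993, 0.0285, 0.024, -0.0443], [-0.0285, -0.1695, -0.9851, 1.3665], [0.0, 0.0, 0.0, 1.0]]}
0.1 0.0188 [[0.958, 0.286, -0.001], [0.286, -0.958, 0.002], [-0.0, -0.002, -1.0]]
```

View pics/scene0.png

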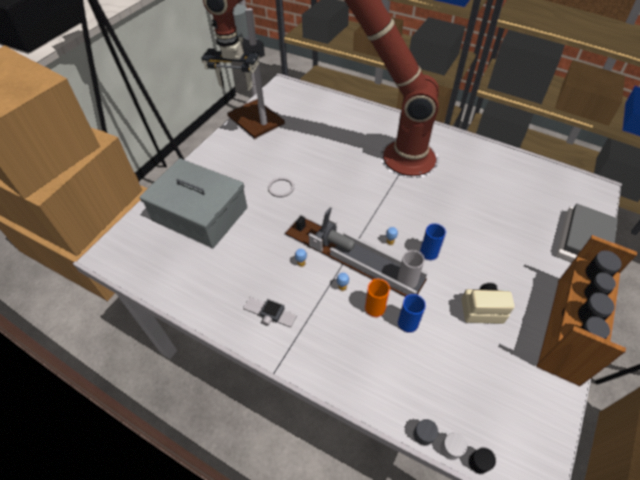

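View pics/top0.png

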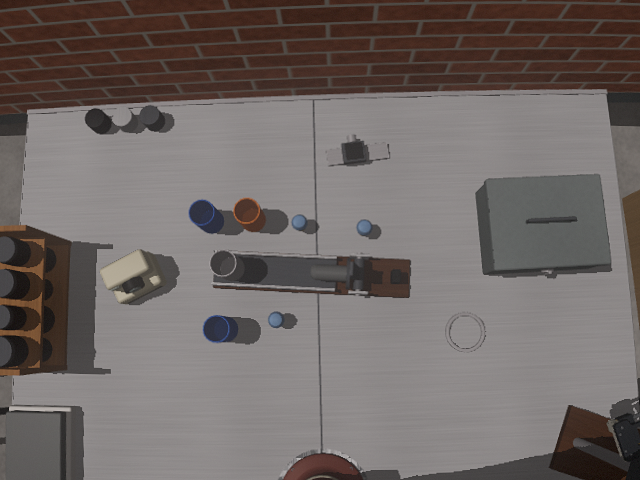

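The top view shows the stand from (212,270) to (410,278). The grey steel beaker stands in the channel with its mouth at about (226,265). The lookalikes are blue (205,215), blue (219,328) and orange (249,213), all on the bare table, so only the grey one fits. I'll confirm it and measure in an enlarged crop.

```bash
python3 - <<'E'
import cv2
im=cv2.imread("pics/top0.png")[190:340,180:430]
cv2.imwrite("pics/crop1.png",cv2.resize(im,None,fx=3.2,fy=3.2,interpolation=cv2.INTER_CUBIC))
E
```

```text
(no output)
```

View pics/crop1.png

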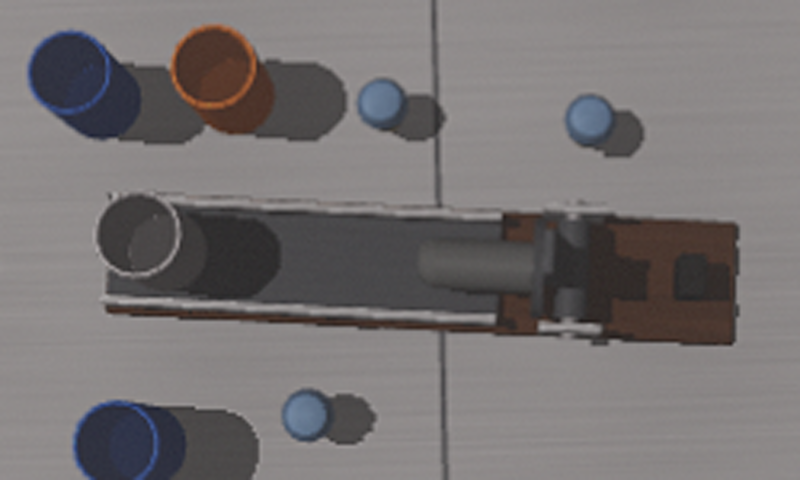

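The crop confirms a plain grey steel beaker in the channel. Its rim centre is at crop (138,235), and the stand's -y corners are at (738,223) and (735,344). The wall ends are at (103,300), (497,320) and (502,215). I'll fit the stand pose from these points.

```bash
cat > geo.py <<'E'
import numpy as np
from rig import eyes
from scipy.optimize import least_squares
def ray(name,u,v):
    p=eyes.camera_params(name); T=p["world_from_camera"]
    d=np.array([(u-p["cx"])/p["fx"],(v-p["cy"])/p["fy"]]); s=d.copy()
    for _ in range(20): s=d/(1+p["k1"]*(s@s))
    return T[:3,3], T[:3,:3]@np.r_[s,1]
def at_z(name,u,v,z):
    o,d=ray(name,u,v); return o+d*(z-o[2])/d[2]
crop=lambda u,v:(180+(u+.5)/3.2-.5,190+(v+.5)/3.2-.5)
E
python3 - <<'E'
from geo import *
P=[((738,223),(45,-205,10)),((735,344),(-45,-205,10)),((103,300),(-37,251.5,42)),((497,320),(-37,-32.5,42)),((502,215),(37,-32.5,42))]
W=np.array([at_z("top",*crop(*a),b[2]/1e3)[:2] for a,b in P]); S=np.array([b[:2] for a,b in P])/1e3
R=lambda t:np.array([[np.cos(t),-np.sin(t)],[np.sin(t),np.cos(t)]])
f=lambda q:(S@R(q[2]).T+q[:2]-W).ravel()
r=least_squares(f,[.45,0,0]); print("stand",r.x,np.degrees(r.x[2])); print((r.fun.reshape(-1,2)*1e3).round(1))
b=at_z("top",*crop(138,235),.13)[:2]; print("beaker",b,"stand frame",R(r.x[2]).T@(b-r.x[:2]))
for n,c in (("fb1",(307,416)),("fb0",(381,102)),("fb2",(590,119))):
    q=at_z("top",*crop(*c),.05)[:2]; print(n,q,R(r.x[2]).T@(q-r.x[:2]))
for c in ((97,235),(181,235),(138,193),(138,277)): print(c,at_z("top",*crop(*c),.13))
q=at_z("top",*crop(420,262),.05)[:2];print("peg tip (0,.023)",R(r.x[2]).T@(q-r.x[:2]))
E
```

```text
stand [ 0.50826024 -0.01117757 -0.074187  ] -4.250602063199607
[[ 0.9 -0.1]
 [-0.5  0.3]
 [ 0.2  0.3]
 [ 0.4 -0.4]
 [-0.9 -0.2]]
beaker [0.525147   0.19932574] stand frame [0.00123802 0.21117593]
fb1 [0.40381951 0.09489993] [-0.11201581  0.09804469]
fb0 [0.62711967 0.03868542] [0.1148367  0.05853558]
fb2 [ 0.61027014 -0.11124079] [ 0.1091459  -0.09222712]
(97, 235) [0.52585232 0.22734872 0.13      ]
(181, 235) [0.52440179 0.17005992 0.13      ]
(138, 193) [0.55374684 0.19941676 0.13      ]
(138, 277) [0.49674435 0.19926299 0.13      ]
peg tip (0,.023) [0.00055287 0.02428705]
```

The fit residuals are under 1 mm. The beaker sits at stand (1, 211) mm, its measured diameter is about 57 mm, and the peg tip landed at 24 mm where 23 was expected. Next I'll check reach for a tilted grasp that rotates the beaker, and the clearances to the cups.

```bash
cat >> geo.py <<'E'
from rig import ctrl
T0=-.074187; c,s=np.cos(T0),np.sin(T0)
RS=np.array([[c,-s,0],[s,c,0],[0,0,1]]); OS=np.array([.50826,-.01118,0])
def rot(a,sg=1):   # tool z=(0,-sin a,-cos a) in stand, fingers close along stand x
    a=np.radians(a); z=np.array([0,-np.sin(a),-np.cos(a)]); y=np.array([sg,0,0.])
    return RS@np.c_[np.cross(y,z),y,z]
def tcp(y,z,a=0,sg=1,x=0,grasp=False):  # stand coords -> TCP pose (grasp: given point is the grasp point)
    R=rot(a,sg); p=OS+RS@np.array([x,y,z])
    return (p+R[:,2]*ctrl.pinch_z if grasp else p), R
E
python3 - <<'E'
from geo import *
for n,cc in (("orange",(213,66)),("blue1",(70,70)),("blue2",(117,443))):
    q=at_z("top",*crop(*cc),.11); print(n,(RS.T@(q-OS)).round(3))
print(RS.T@(at_z("top",132,276,.09)-OS),"camera")
for sg in(1,-1):
  for n,args in dict(pre=(.3,.2,30),g=(.211,.09,30),lift=(.211,.12,30),mid=(.2,.12,-10),fin=(.17,.067,-50),up=(.17,.17,-50),push0=(.275,.15,0),push1=(.06,.06,0),lev0=(-.03,.2,0),lev1=(-.18,.09,0)).items():
    j=ctrl.ik(*tcp(*args,sg,grasp=True)); print(sg,n,None if j is None else np.round(j,0))
E
```

```text
orange [0.124 0.172 0.11 ]
blue1 [0.117 0.272 0.11 ]
blue2 [-0.138  0.219  0.11 ]
[-0.03385301  0.42454664  0.09      ] camera
1 pre [-24.  47. -33.  77.  39.  91. -68.]
1 g [-32.  47.  -5.  93.  29.  64. -59.]
1 lift [-29.  44. -10.  92.  31.  69. -60.]
1 mid [  8.  40. -40. 107.  25.  38. -48.]
1 fin [ 34.  58. -47. 116. -35.  21.  34.]
1 up [ 35.  46. -46. 114. -37.  32.  28.]
1 push0 [ -4.  41. -41.  97.  32.  54. -62.]
1 push1 [  2.  39. -15. 114.  20.  30. -31.]
1 lev0 [ 20.  27. -25. 107.  15.  49. -17.]
1 lev1 [ 30.  37. -18. 110.  19.  36.  -4.]
-1 pre [-12.  58. -66.  77.  57. 107.  98.]
-1 g [ -3.  64. -66.  92.  63.  97.  92.]
-1 lift [ -3.  61. -66.  91.  61.  98.  94.]
-1 mid [ 20.  51. -66. 107.  50.  51. 109.]
-1 fin [   7.   49.   -3.  116.  -76.   50. -110.]
-1 up [   2.   38.    6.  115.  -69.   59. -123.]
-1 push0 [  7.  51. -66.  97.  50.  67. 103.]
-1 push1 [ -23.   40.   24.  114.  -30.   31. -163.]
-1 lev0 [ -37.   39.   65.  109.  -42.   60. -138.]
-1 lev1 [   3.   38.   24.  111.  -26.   36. -140.]
```

```bash
python3 - <<'E'
from geo import *
from rig import open_gripper, clamp
import cv2
p=ctrl.get_tool_pos(); ctrl.move_linear(p+[0,0,.1],rate=.25)
P,R=tcp(.291,.29,30,grasp=True,x=.001); ctrl.movep(P,R)
print("t",ctrl.get_time())
P,R=tcp(.271,.194,30,grasp=True,x=.001); ctrl.move_linear(P,R,.2)
P,R=tcp(.211,.09,30,grasp=True,x=.001); ctrl.move_linear(P,R,.12)
print("t",ctrl.get_time(),"F",ctrl.get_ft_force())
clamp(30); print("grip mm",ctrl.get_grip_width()*93,ctrl.get_grasp_force())
P,R=tcp(.211,.12,30,grasp=True); ctrl.move_linear(P,R,.1)
for y,z,a in ((.205,.12,10),(.195,.12,-10),(.185,.11,-30),(.17,.10,-50),(.17,.069,-50)):
    P,R=tcp(y,z,a,grasp=True); ctrl.move_linear(P,R,.1); print(a,ctrl.get_time(),ctrl.get_ft_force().round(1))
print("grip mm",ctrl.get_grip_width()*93)
cv2.imwrite("pics/scene1.png",cv2.resize(eyes.capture("scene")[170:350,220:480,::-1],None,fx=3,fy=3))
E
```

```text
t 4.0167
t 5.8083 F [ 0.0667597  -0.1538892   0.57496306]
grip mm 58.27714229430249 29.97764876112342
10 7.4 [ 0.   0.2 -1.4]
-10 7.9 [ 0.6  0.4 -1.3]
-30 8.4 [-0.2 -0.3 -2.2]
-50 8.925 [-0.8  0.5 -1.1]
-50 9.3833 [-0.5  0.2 -0.3]
grip mm 58.19933567886537
```

View pics/scene1.png

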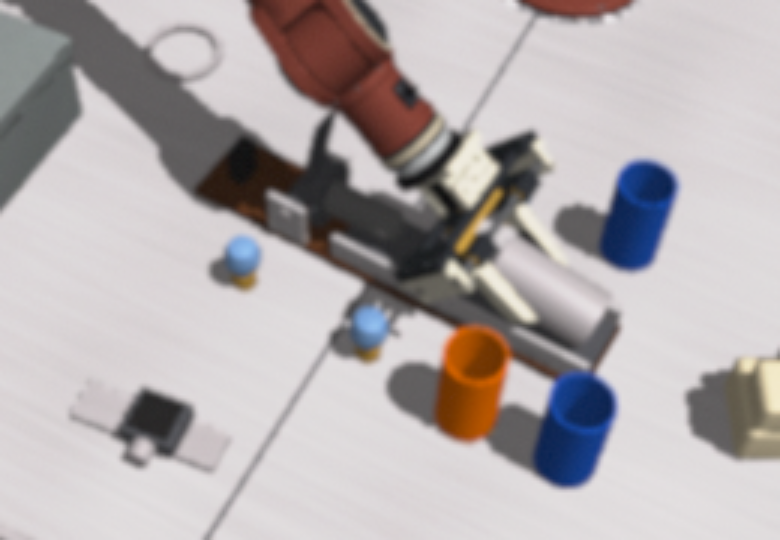

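The beaker (crop ~(555,285)) is held nearly level over the channel, with its mouth towards the peg, and nothing else has been disturbed. I'll release it, go round to the bottom end and check.

```bash
python3 - <<'E'
from geo import *
from rig import open_gripper, clamp
import cv2
open_gripper(); ctrl.hold(.3)
P,R=tcp(.17,.19,-50,grasp=True); ctrl.move_linear(P,R,.2)
P,R=tcp(.25,.22,-20,grasp=True); ctrl.move_linear(P,R,.2)
P,R=tcp(.30,.17,0); ctrl.move_linear(P,R,.2)
clamp(10)
print("t",ctrl.get_time(),ctrl.get_grip_width(),ctrl.get_tool_pos())
im=eyes.capture("top"); cv2.imwrite("pics/top1.png",cv2.resize(im[190:340,180:430,::-1],None,fx=3.2,fy=3.2,interpolation=cv2.INTER_CUBIC))
im=eyes.capture("scene"); cv2.imwrite("pics/scene2.png",cv2.resize(im[170:350,220:480,::-1],None,fx=3,fy=3))
E
```

```text
t 13.9167 0.0028231643978994967 [0.53049639 0.28797607 0.16998101]
```

View pics/top1.png

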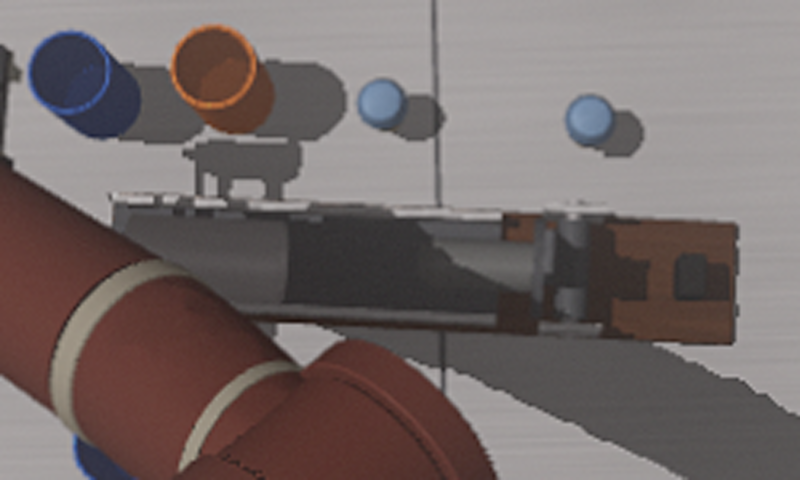

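The beaker lies in the channel: its mouth edge is at crop x≈289, its bottom end at about 118, and the peg is clear to the right. All the bulbs and cups are where they were. Now I'll push it along the channel while watching the force.

```bash
python3 - <<'E'
from geo import *
import cv2
m=(RS.T@(at_z("top",*crop(289,245),.078)-OS)); print("mouth y",m)
P,R=tcp(.30,.038); ctrl.move_linear(P,R,.15); F0=ctrl.get_ft_force()
def go(ys,rate,lim):
    for y in ys:
        P,R=tcp(y,.038); ctrl.move_linear(P,R,rate)
        f=RS.T@(ctrl.get_ft_force()-F0)
        if f[1]>lim: break
    q=RS.T@(ctrl.get_tool_pos()-OS); print("y",q[1].round(4),"F",f.round(1),"t",round(ctrl.get_time(),2))
go([.25],.1,9); go(np.arange(.235,.085,-.025),.1,9); go(np.arange(.084,.052,-.003),.03,9)
cv2.imwrite("pics/scene3.png",cv2.resize(eyes.capture("scene")[170:350,220:480,::-1],None,fx=3,fy=3))
E
```

```text
mouth y [0.00515664 0.11492399 0.078     ]
y 0.2503 F [0.8 0.  0.2] t 15.7
y 0.1095 F [ 0.7 -0.1  0.5] t 18.0
y 0.0633 F [ 0.5  9.3 -1.4] t 21.27
```

View pics/scene3.png

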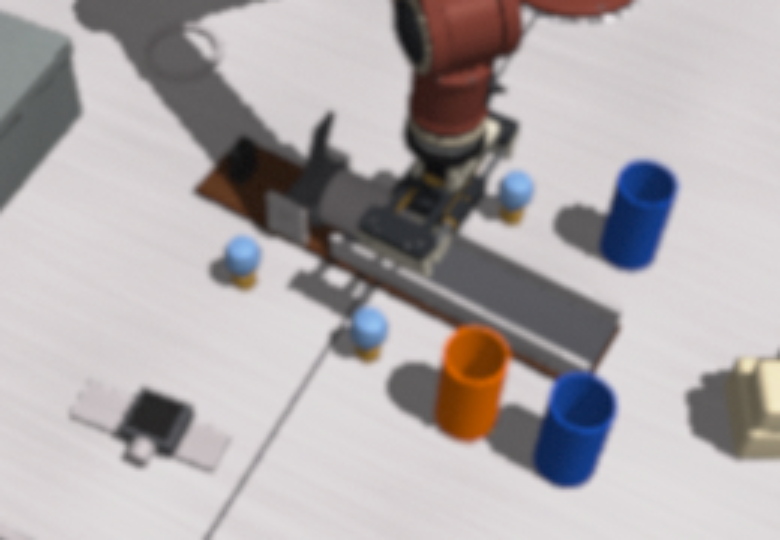

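The beaker is over the peg, up against the collar: contact came at finger y=63 mm with 9 N, which agrees with a bottom at 53 mm plus the finger's half-thickness. Now I'll swing the lever along its arc, leaning the tool so its body stays clear of the rising beaker.

```bash
cat > lever.py <<'E'
from geo import *
def lev(th,r=.097,h=.010):
    a=-max(th,0)/4; t=np.radians(th); ar=np.radians(a)
    q=np.array([-.085,.05])+r*np.array([-np.sin(t),np.cos(t)])+.004*np.array([np.cos(t),np.sin(t)])+h*np.array([np.cos(ar),-np.sin(ar)])
    return tcp(q[0],q[1],a)
E
python3 - <<'E'
from lever import *
import cv2
assert all(ctrl.ik(*lev(t)) is not None for t in range(-10,86,5))
ctrl.hold(.3); print("F",(RS.T@ctrl.get_ft_force()).round(1))
for y,z,r in ((.075,.038,.05),(.075,.27,.25),(-.025,.27,.2),(-.025,.145,.15)):
    P,R=tcp(y,z); ctrl.move_linear(P,R,r)
F0=ctrl.get_ft_force()
for th in range(-10,66,5):
    ctrl.move_linear(*lev(th),.045)
    f=RS.T@(ctrl.get_ft_force()-F0); print(th,f.round(1),round(ctrl.get_time(),1))
    if np.linalg.norm(f)>25: break
cv2.imwrite("pics/scene4.png",cv2.resize(eyes.capture("scene")[170:350,220:480,::-1],None,fx=3,fy=3))
E
```

```text
F [ 0.2  9.8 -1.7]
-10 [-0.   1.9  1. ] 25.6
-5 [0.7 3.2 0.8] 26.0
0 [-0.5  2.   0. ] 26.3
5 [-0.9  2.1  0.5] 26.7
10 [0.3 1.  1.2] 27.0
15 [-0.1  0.6  0.3] 27.3
20 [0.4 0.5 0.6] 27.7
25 [-0.7  1.2 -0.3] 28.0
30 [-0.9  1.  -0.8] 28.3
35 [-0.4  0.3 -0.9] 28.7
40 [0.5 0.9 0.2] 29.0
45 [ 0.7  0.6 -0.3] 29.3
50 [-0.1  0.3  0.6] 29.7
55 [ 0.3  0.6 -0.7] 30.0
60 [ 0.4 -0.2 -0.4] 30.3
65 [0.1 0.5 0.5] 30.7
```

View pics/scene4.png

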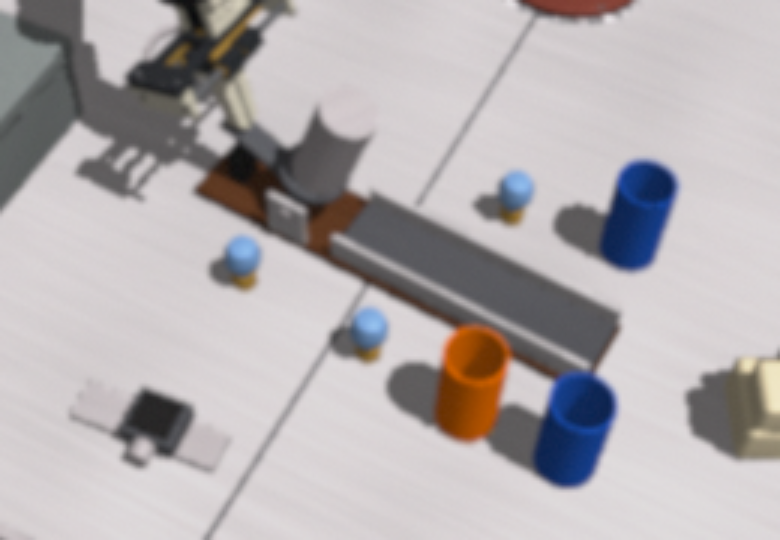

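The beaker (crop ~(335,145)) is on the peg, nearly upright, with the finger on the lever. I'll carry on to the stop.

```bash
python3 - <<'E'
from lever import *
import cv2
for th in [70,74]+list(np.arange(76,87,1.)):
    ctrl.move_linear(*lev(th),.03)
    f=RS.T@ctrl.get_ft_force(); print(th,f.round(1),round(ctrl.get_time(),1))
    if f[2]>12 : break
ctrl.hold(.3); print((RS.T@ctrl.get_ft_force()).round(1),(RS.T@(ctrl.get_tool_pos()-OS)).round(4))
im=eyes.capture("scene"); cv2.imwrite("pics/scene5.png",cv2.resize(im[180:270,270:400,::-1],None,fx=6,fy=6,interpolation=cv2.INTER_CUBIC))
E
```

```text
70 [-0.9  1.   0.8] 31.1
74 [ 0.4  0.3 -0.7] 31.5
76.0 [0.8 0.9 0.6] 31.8
77.0 [0.6 0.7 1.1] 32.0
78.0 [0.4 0.1 1.8] 32.3
79.0 [0.7 1.2 1.4] 32.5
80.0 [-0.5  1.2  1.8] 32.8
81.0 [-0.1 -0.7  7.5] 33.0
82.0 [-2.  -0.3 14.1] 33.3
[-2.2 -0.4 13.4] [ 0.0003 -0.1705  0.0731]
```

View pics/scene5.png

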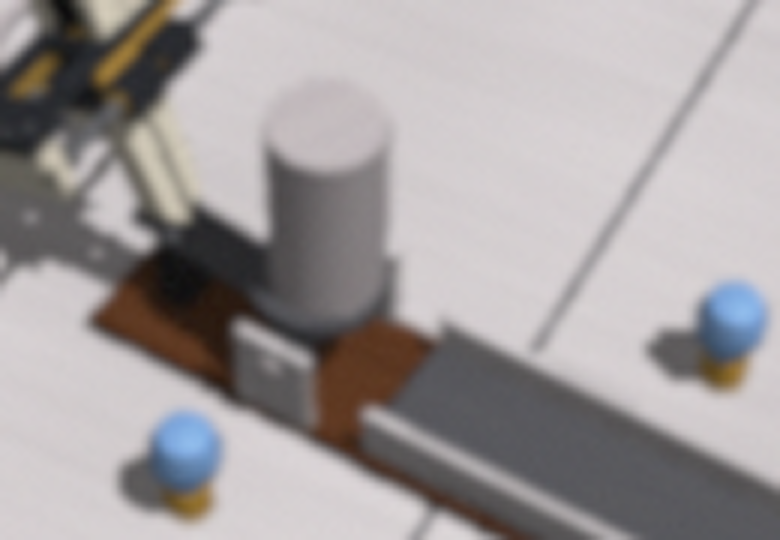

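The stop was met at 80° (force rose sharply from there), and the beaker stands upside down with its rim on the collar. I'll retreat and check once from above.

```bash
python3 - <<'E'
from geo import *
import cv2
ctrl.move_linear(ctrl.get_tool_pos()+RS@np.array([0,-.045,.12]),rate=.1)
ctrl.move_linear(ctrl.get_tool_pos()+RS@np.array([0,-.12,.03]),rate=.15); ctrl.hold(.5)
print(ctrl.get_ft_force().round(1),ctrl.get_time())
cv2.imwrite("pics/top2.png",cv2.resize(eyes.capture("top")[190:340,180:430,::-1],None,fx=3.2,fy=3.2,interpolation=cv2.INTER_CUBIC))
p=eyes.camera_params("top"); T=np.linalg.inv(p["world_from_camera"])
for z in(.188,.078):
    q=T@np.r_[OS+RS@[0,-.085,z],1]; s=q[:2]/q[2]; s=s*(1+p["k1"]*(s@s)); u=s*p["fx"]+[p["cx"],p["cy"]]; print(z,(u-[180,190]+.5)*3.2-.5)
E
```

```text
[ 0.3 -0.5  0. ] 36.5583
0.188 [581.69472568 247.91164312]
0.078 [575.3629725  265.85775068]
```

View pics/top2.png

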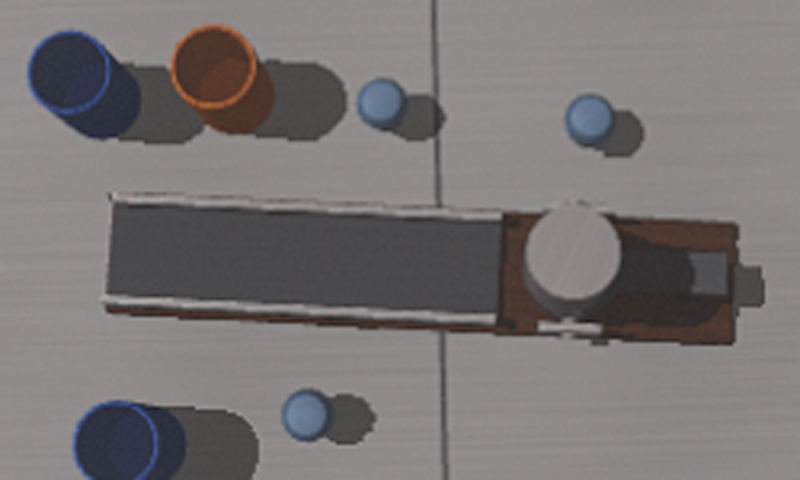

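The bottom disc is centred at about (573,252) where (582,248) was predicted. That is roughly 6 mm of play on the peg, inside the 16 mm limit; the bulbs and cups have not moved and the gripper is clear.

```bash
python3 -c "
from rig import hand_in
print(hand_in())"
```

```text
the job is handed in; nothing more can be done
None
```

The job is handed in, with no verdict shown: the last top view has the beaker upside down on the upright peg, about 6 mm off its axis, with the cups and flashbulbs unmoved and the gripper clear, at about 37 s of the 58 s allowed.

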